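# Thread the chocolate rings onto the hanging rod

### The arm

A 6-joint arm with a two-finger parallel gripper is mounted at the origin on a cart in front of the work surface, level with it; the furniture and walls round the work are solid. World frame = base frame: x ahead of the robot, y to its left, z up, the work surface at z = 0. Lengths are in mm, angles in rad, forces in N, time in s.
With the tool pointing down it reaches from about 400 to 925 mm from the base axis. Payload 12.5 kg.
Tool frame: the origin (TCP) lies on the centre line of the jaws, within the pads' length; the fingertips stand 8 mm ahead of it and the grasp point (between the pads) lies 11 mm behind it; z points along the fingers, y is the line along which they close (so a half turn about z gives the same grasp; the last joint's range is limited). The gripper opens to 95 mm and grips with 3 to 60 N. Pads are 20 mm wide; open, the fingers measure 119 mm over their backs; the gripper's body (75 mm by 180 mm) begins 59 mm behind the grasp point.
Start: joints at [-1.284, 0.491, 1.559, -0, 1.092, -0.106], TCP at [239.259, -577.409, 222.661] pointing down, gripper open.
Joint ranges: [-3.1, 3.1], [-0.84, 2.19], [0.05, 2.79], [-1.13, 4.28], [0.06, 2.93], [-2.69, 2.69]. Speed limits (rad/s): [2.22, 2.22, 2.79, 3.14, 3.14, 3.14].

### API

Orientations are given as a rotation vector (axis times angle).
In Python, from station import env, eoat, sensors, vision, order gives the robot as it stands. Calls block until the motion is done:
- env.move_to(position, orientation): joint-space move of the TCP to a pose.
- env.move_l(position, rate=150, orientation=None, until_force=None): straight line of the TCP; orientation=None keeps the orientation; rate is the mean speed in mm/s. With until_force (N) it stops when the force on the tool has changed by that much, and returns True; else False.
- env.move_joints(angles): joint-space move.
- eoat.gripper_to(opening, effort=None): finger opening in mm; effort is the grip in N (None keeps the last); returns when the fingers have stopped.
- env.wait(seconds).
- env.solve_ik(position, orientation): joint angles nearest the present ones, or None.
- sensors.read_state(): the state.
- vision.snapshot(name): name is "scene" or "top"; returns a dict with "image" (480x640x3 uint8, blue, green, red), "range_z" (480x640 float32, mm along the optical axis (not along the pixel's ray), 0 where there is no reading), "K" (3x3 intrinsics, pixels), "view" (4x4, takes a point from world to camera coordinates). Camera axes: x right, y up, looking along -z (the intrinsics and any distortion apply to the point x, -y, -z); pixel columns grow to the right and rows downward; lengths in mm; the calibration is good to about 2 mm. A picture is of the moment at which its call begins.
A pose or a line that the arm cannot do raises env.PlanningError and nothing moves.
- order.sign_off(): hands the job in; it is judged then, once.
The state is a dict: "clock": time; "joint_pos": joint angles; "joint_velocities": joint speeds; "joint_torque": joint torques, N m; "position": TCP position; "orientation": TCP orientation; "force": force on the tool from outside, world axes, zero at the start; "ft_torque": the same for the moment, N m; "width": finger opening in mm; "finger_force": force on a finger pad.
Only numpy, scipy, OpenCV 4.12 (cv2) and the standard library are available. Lean on these libraries where they do the work, as an engineer would, in place of code of your own. Each camera call takes 0.05 s, during which the arm holds its last target. There are 200 camera calls.

### The job

Take the steel hanging rod by its wooden handle from its stand, thread it through the holes of all three chocolate-coated rings on the sloping draining rack, lift them off together as one stack, and hang the loaded rod back in both rests of its stand. The coating is still soft, so never touch a ring with the gripper and never press the rod against one with more than about a kilogram; leave the other things on the table alone.

Things in the scene. Friction and masses are not known exactly. Their poses are not given: they have to be found in the camera images.
- rod: steel hanging rod, 12 mm thick, with a flange (30 mm wide) and flat dark wooden handle; 0.13 kg, starts level in the stand's two rests. Origin on the axis at the flange face that rings stop against; x along the rod to its round tip at +163 mm. Bare neck x = -3 to -20 mm (lies in the near rest), handle -20 to -108 mm, 20 mm wide (y), 18 mm thick (z); balances near +35 mm
- rod_tip (a point): the rod's tip end, on its axis, 163 mm from the flange
- rod_neck (a point): point on the rod's axis 10 mm behind the flange's far face; lies in the near rest when hung
- rod_end (a point): point on the rod's axis 140 mm ahead of the flange's far face; lies in the far rest when hung
- rack: fixed draining rack: oak board 172 x 104 mm sloping down along rack +x by 0.31 rad; origin on the table under its middle, z up, board top 56 mm high there. Three rows of wire stand square on it 42 mm apart, each two 52 mm tall hoops with 39 mm free between them and a bar 12 mm high; a ring leans on each row and can roll along it (rack y). The rod enters from uphill, parallel to the board
- stand: fixed hanging stand: wooden foot 188 x 90 x 14 mm, two thin steel posts 150 mm apart along x, each topped by a V-shaped wire rest whose arms end 40 mm apart, 14 mm above the resting rod's axis. Origin on the table under its middle. Rod hung: level, tip to +x, axis 115 mm high, flange at x = -65 mm, handle beyond the near rest; it can turn in the rests
- rest_near (a point): where the rod's axis lies in the near rest (x = -75 mm of the stand, 115 mm high)
- rest_far (a point): where the rod's axis lies in the far rest (x = +75 mm of the stand, 115 mm high)
- ring_1: uppermost ring on the rack: rigid hand-shaped ring roll, 68 mm outside, 20 to 30 mm thick, rounded, one face chocolate and nuts; 30 to 65 g. Origin at the middle of its outside, z along its axis (uphill at the start). Its hole, 18 mm at the narrowest, lies 4 to 5 mm off that middle, another way for each ring. Stands on edge, up to 8 mm left or right of the rack's middle line
- ring_2: middle ring on the rack: rigid hand-shaped ring roll, 68 mm outside, 20 to 30 mm thick, rounded, one face chocolate and nuts; 30 to 65 g. Origin at the middle of its outside, z along its axis (uphill at the start). Its hole, 18 mm at the narrowest, lies 4 to 5 mm off that middle, another way for each ring. Stands on edge, up to 8 mm left or right of the rack's middle line
- ring_3: lowest ring on the rack: rigid hand-shaped ring roll, 68 mm outside, 20 to 30 mm thick, rounded, one face chocolate and nuts; 30 to 65 g. Origin at the middle of its outside, z along its axis (uphill at the start). Its hole, 18 mm at the narrowest, lies 4 to 5 mm off that middle, another way for each ring. Stands on edge, up to 8 mm left or right of the rack's middle line
- nozzle_a: small steel piping nozzle, 42 mm tall, the nearest to the scale of three, loose; bystander, leave alone
- brush: pastry brush, 240 mm long, lying behind the scale, loose; bystander, leave alone

How it is judged:
By the outcome, as a careful person would: the job done as asked, in the order asked, and still so for the second after the job is handed in, with the robot touching nothing.
It also fails if it takes over 72 s, if anything falls off the work surface, if the arm or the gripper's body presses on something with over 40 N, if the wrist force passes 120 N, or if a joint passes its speed limit or range.

## Working session

There is one attempt and no reset: what is moved stays moved. The work goes in short steps, each a Python script; the robot and the scene stay as the last script left them, time stands still between calls to the robot, and variables do not carry over. Pictures are saved under pics/ and viewed, at most 10 in all, crops included, and the job is handed in when it is done.

```bash
mkdir -p pics; ls
python3 - <<'E'
from station import env,eoat,sensors,vision,order
import cv2,numpy as np
for n in("scene","top"):
    s=vision.snapshot(n); cv2.imwrite(f"pics/{n}0.png",s["image"]); np.savez(f"/tmp/{n}0.npz",**s)
    print(n,s["K"].tolist(),np.round(s["view"],4).tolist(),[k for k in s], (s["range_z"]>0).mean())
print(sensors.read_state())
E
```

```text
pics
scene [[500.56284768505856, 0.0, 319.4143474178036], [0.0, 500.56284768505856, 237.44186440872838], [0.0, 0.0, 1.0]] [[0.5713, -0.8207, -0.0021, -363.7114], [0.3759, 0.2593, 0.8896, -283.4956], [-0.7296, -0.509, 0.4566, -825.7759], [0.0, 0.0, 0.0, 1.0]] ['image', 'range_z', 'K', 'view'] 0.9961783854166667
top [[542.4327356627994, 0.0, 321.9450857110414], [0.0, 542.4327356627994, 241.65311877793877], [0.0, 0.0, 1.0]] [[-0.0202, -0.9998, 0.0013, -80.611], [0.9889, -0.0198, 0.1471, -530.611], [-0.1471, 0.0042, 0.9891, -1296.7288], [0.0, 0.0, 0.0, 1.0]] ['image', 'range_z', 'K', 'view'] 0.9958333333333333
{'clock': 0.1, 'joint_pos': array([-1.28358358e+00,  4.91434332e-01,  1.55936749e+00, -1.80084758e-06,
        1.09167997e+00, -1.05593751e-01]), 'joint_velocities': array([-0.00077211, -0.00173644, -0.00267962,  0.00288479, -0.00179342,
        0.0017072 ]), 'joint_torque': array([ 1.94290878e-03, -6.13624763e+01, -2.58603555e+01,  6.94120978e-02,
        4.70265804e-02, -6.56222937e-05]), 'position': array([ 239.20838956, -577.20282696,  222.16776563]), 'orientation': array([-3.08032634e+00, -6.12888318e-01,  1.29118317e-04]), 'force': array([-0.85047339, -0.2782344 ,  0.14744371]), 'ft_torque': array([-0.05165677, -0.02930418,  0.00288888]), 'finger_force': 0.0, 'width': 95.05414566101355}
```

View pics/scene0.png

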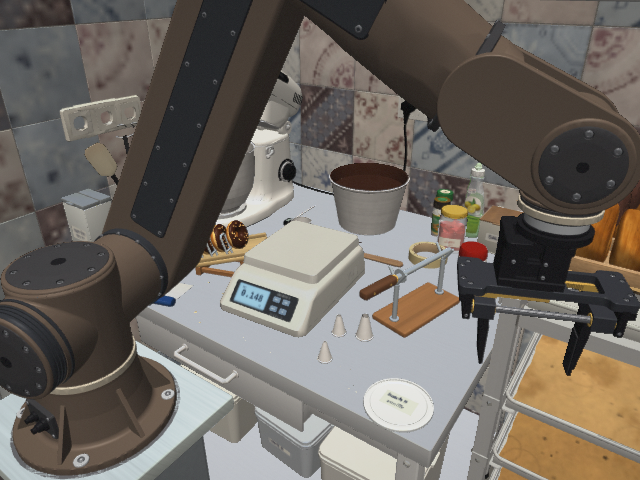

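View pics/top0.png

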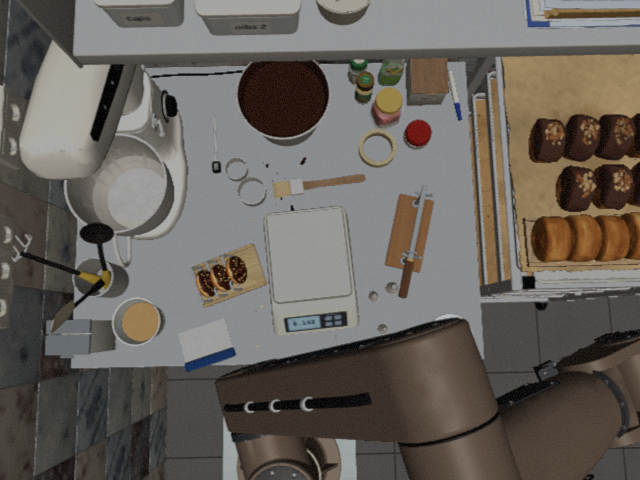

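```bash
cat > h.py <<'E'
import numpy as np,cv2
from scipy.spatial.transform import Rotation as R
def load(n): return dict(np.load(n))
def cloud(s):
    K,V=s["K"],s["view"]; z=s["range_z"].astype(float); v,u=np.mgrid[:480,:640]
    c=np.stack([(u-K[0,2])/K[0,0]*z,-(v-K[1,2])/K[1,1]*z,-z],-1)
    return (c-V[:3,3])@V[:3,:3]
def proj(s,p):
    c=np.asarray(p)@s["view"][:3,:3].T+s["view"][:3,3]; K=s["K"]
    return np.stack([K[0,2]-K[0,0]*c[...,0]/c[...,2],K[1,2]+K[1,1]*c[...,1]/c[...,2]],-1)
def ray(s,uv):
    K,V=s["K"],s["view"];uv=np.asarray(uv,float)
    d=np.stack([(uv[...,0]-K[0,2])/K[0,0],-(uv[...,1]-K[1,2])/K[1,1],-np.ones(uv.shape[:-1])],-1)@V[:3,:3]
    return -V[:3,:3].T@V[:3,3],d
E
python3 - <<'E'
from h import *
np.set_printoptions(precision=0,suppress=True,linewidth=200)
for n in("top","scene"):
    s=load(f"/tmp/{n}0.npz"); print(n,ray(s,[0,0])[0]); P=cloud(s)
    if n=="top":
        for uv in [(300,350),(310,250),(423,188),(404,295),(408,270),(421,205),(416,235),(207,283),(222,277),(238,270),(255,262),(262,262),(195,290),(373,296),(300,180),(280,100),(200,345),(200,180),(130,200)]: print(uv,P[uv[1],uv[0]])
        # heights rack
        print(P[240:306:3,186:272:3,2])
    else:
        for uv in [(225,238),(375,290),(445,255),(300,245)]: print(uv,P[uv[1],uv[0]])
t=load("/tmp/top0.npz")["image"]
a=cv2.resize(t[235:310,180:280],None,fx=4,fy=4,interpolation=cv2.INTER_CUBIC); b=cv2.resize(t[180:305,370:450],(384,600),interpolation=cv2.INTER_CUBIC)
o=np.zeros((600,800,3),np.uint8); o[:300,:400]=a; o[:,410:794]=b; 
c=load("/tmp/scene0.npz")["image"][205:280,190:270]; o[300:,:320]=cv2.resize(c,(320,300),interpolation=cv2.INTER_CUBIC)
cv2.imwrite("pics/crop0.png",o)
E
```

```text
top [ 332.  -86. 1361.]
(300, 350) [266. -32.  -1.]
(310, 250) [499. -63. 114.]
(423, 188) [ 639. -331.  121.]
(404, 295) [ 390. -274.  127.]
(408, 270) [ 447. -286.  124.]
(421, 205) [ 597. -323.  126.]
(416, 235) [ 529. -310.  116.]
(207, 283) [430. 183.  73.]
(222, 277) [440. 141. 112.]
(238, 270) [457. 107.  96.]
(255, 262) [477.  69.  80.]
(262, 262) [486.  60.   3.]
(195, 290) [419. 228.   2.]
(373, 296) [ 395. -216.    3.]
(300, 180) [693. -39.  12.]
(280, 100) [866.   3. 114.]
(200, 345) [283. 213.   6.]
(200, 180) [700. 219.   5.]
(130, 200) [640. 380.  52.]
[[  -3.    2.    1.    3.    1.    1.    3.   -4.    3.   -3.    1.   -3.    2.    4.    0.    5.    1.   -0.    1.   -2.    0.   -2.    0.    3.   -2.   -2.   22.   87.  107.]
 [  -0.   -1.    1.    3.    1.   -2.   -8.   -2.    3.   -6.   -1.    0.   -0.    5.   -6.    3.   -2.    1.   -3.   -1.   -1.    1.   -0.    3.   -1.   -0.    2.   81.  107.]
 [   1.    0.   -2.   -7.   -3.    6.   -1.   -1.    2.    1.   -2.   -2.   -0.   -1.    1.    3.   -2.    3.   -0.   87.   83.   90.   82.    4.   -2.    0.    3.   80.  1
[... 2812 characters left out ...]
  -0.    2.   -4.   80.]
 [   2.   -0.   -1.   -2.    1.   27.   33.   49.   41.   41.   39.   44.   57.   53.   60.   46.    4.    0.    5.   -2.    5.   -0.   -2.   -0.   -1.   -0.    0.   -3.   79.]
 [  -3.    1.   -1.   -0.   -0.   89.   77.   59.   48.   50.   51.   54.   55.    2.   -4.    1.   -3.    1.   -1.    2.   -2.    1.    0.   -3.    1.   -2.   -3.    1.   73.]
 [  -3.    2.   -3.    0.   -2.   -1.   30.   43.   44.   49.    4.   -1.    3.    5.    0.   -0.    4.    1.   -1.    1.    0.    4.    3.   -6.    1.   -1.   -0.   -2.   30.]]
scene [-288. -645.  629.]
(225, 238) [430. 121. 100.]
(375, 290) [ 407. -285.  121.]
(445, 255) [ 620. -335.  112.]
(300, 245) [485. -54. 111.]
```

View pics/crop0.png

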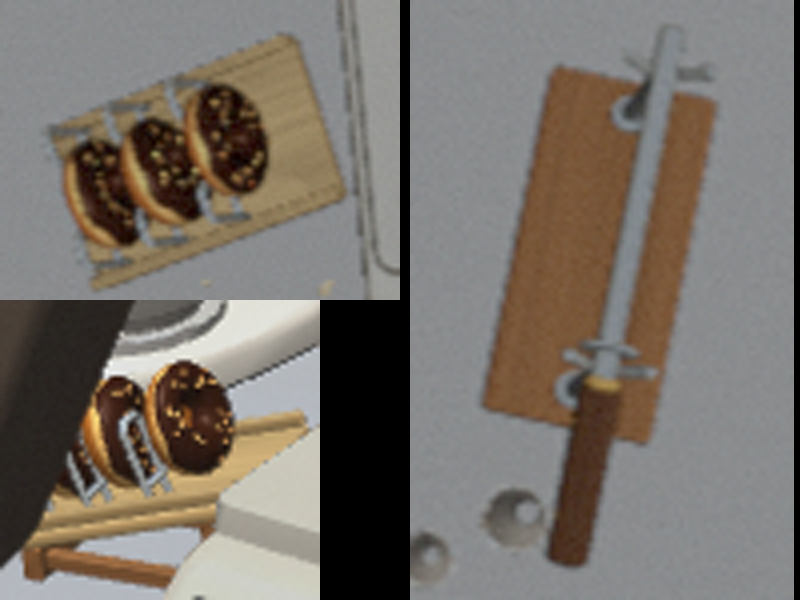

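```bash
cat >> h.py <<'E'
def avg(vision,n,k,f):
    S=[vision.snapshot(n) for _ in range(k)]; Z=np.stack([x["range_z"] for x in S]).astype(float); Z[Z==0]=np.nan
    s=S[0]; s["range_z"]=np.nan_to_num(np.nanmedian(Z,0)); s["image"]=np.mean([x["image"] for x in S],0).astype(np.uint8); np.savez(f,**s); return s
def plane_pt(s,uv,z):
    o,d=ray(s,uv); return o+d*((z-o[2])/d[...,2])[...,None]
E
python3 - <<'E'
from station import env,eoat,sensors,vision,order
from h import *
np.set_printoptions(precision=1,suppress=True,linewidth=220)
s=avg(vision,"top",15,"/tmp/top1.npz"); P=cloud(s); im=s["image"]
hsv=cv2.cvtColor(im,cv2.COLOR_BGR2HSV)
# rod: points 100..135 high in stand area
sub=np.zeros((480,640),bool); sub[175:305,385:445]=1
m=sub&(P[...,2]>112)&(P[...,2]<140); v,u=np.nonzero(m)
h=m&(hsv[...,1]>80)&(hsv[...,0]<25); vh,uh=np.nonzero(h)
print("handle px",len(vh),uh.min(),uh.max(),vh.min(),vh.max(), P[h][:,2].mean())
for mm,nm in((h,"handle"),(m,"all")):
    v,u=np.nonzero(mm); q=plane_pt(s,np.c_[u,v],119.); c=q.mean(0); w,V=np.linalg.eigh(np.cov(q[:,:2].T)); d=V[:,1]*np.sign(V[0,1]); t=(q-c)[:,:2]@d; n=(q-c)[:,:2]@V[:,0]
    print(nm,c,d,np.degrees(np.arctan2(d[1],d[0])),t.min(),t.max(),n.min(),n.max(), "w",np.sqrt(12*n.var()))
# scale: left edge profile
print("scale"); 
for r in range(215,335,12): print(r,[f"{P[r,c,0]:.0f},{P[r,c,1]:.0f},{P[r,c,2]:.0f}" for c in range(262,286,3)])
top=P[220:290,275:345].reshape(-1,3); A=np.c_[top[:,:2],np.ones(len(top))]; print("plate",np.median(top[:,2]),top.min(0),top.max(0))
# foot stand & rack board
bo=np.zeros((480,640),bool); bo[238:312,188:272]=1
wood=bo&(hsv[...,1]>50)&(hsv[...,0]>8)&(hsv[...,0]<30)&(P[...,2]>20)&(P[...,2]<90)&(hsv[...,2]>110)
q=P[wood]; 
for _ in range(4):
    A=np.c_[q[:,:2],np.ones(len(q))]; k,*_=np.linalg.lstsq(A,q[:,2],rcond=None); r=q[:,2]-A@k; q=q[abs(r)<max(4,1.5*r.std())]
print("board",len(q),k,np.arctan(np.hypot(*k[:2])),"downhill",np.degrees(np.arctan2(-k[1],-k[0])),r.std())
cv2.imwrite("/tmp/wood.png",wood*255)
cs,_=cv2.findContours(wood.astype(np.uint8),0,2); al=np.vstack(cs); rc=cv2.minAreaRect(al); print(rc, cv2.boxPoints(rc))
for p in cv2.boxPoints(rc):
    o,d=ray(s,p); t=(k[0]*o[0]+k[1]*o[1]+k[2]-o[2])/(d[2]-k[0]*d[0]-k[1]*d[1]); print(o+t*d)
E
```

```text
handle px 326 399 417 208 297 122.80050874598473
handle [ 436.9 -282.5  119. ] [ 1.  -0.2] -11.557492441711405 -51.93136705853516 158.49510508689502 -19.533102553192514 10.516071756505395 w 18.526133567470932
all [ 501.7 -298.2  119. ] [ 1.  -0.2] -13.85521996727045 -120.10411512257748 149.40570705921448 -21.08480346625535 23.949319897781752 w 22.99980443065881
scale
215 ['606,60,1', '592,45,72', '590,37,83', '584,27,110', '584,20,111', '584,13,111', '583,6,111', '583,-1,110']
227 ['576,60,-0', '561,44,83', '555,35,110', '555,27,111', '555,20,111', '555,13,112', '555,7,110', '555,-1,111']
239 ['544,60,1', '532,45,81', '527,35,110', '527,28,110', '527,21,111', '527,14,109', '526,7,112', '526,-0,110']
251 ['514,61,-0', '510,50,26', '501,36,94', '499,28,111', '498,21,112', '498,14,112', '498,7,113', '498,-0,111']
263 ['483,61,1', '483,53,0', '474,38,81', '471,28,111', '470,21,111', '470,14,110', '470,7,110', '470,0,111']
275 ['446,52,80', '453,54,-1', '446,38,78', '443,28,109', '443,21,110', '443,14,110', '442,7,110', '442,0,111']
287 ['423,61,1', '423,54,-1', '423,46,1', '417,31,84', '
[... 196 characters left out ...]
,46,1', '361,32,71', '361,25,80', '361,17,81', '361,10,82', '360,3,83']
323 ['334,61,-1', '334,54,-1', '333,47,-1', '333,39,-1', '333,27,54', '333,20,58', '333,12,58', '333,5,58']
plate 111.03024897803525 [ 407.1 -145.    82. ] [573.9  19.2 114.1]
board 844 [ 0.1 -0.3 62.3] 0.2812128174541173 downhill 105.15508721260555 1.7482617664947444
((228.0929412841797, 274.92425537109375), (43.75623321533203, 68.9331283569336), 69.27444458007812) [[188.1 266.7]
 [252.6 242.3]
 [268.1 283.2]
 [203.6 307.6]]
[474.5 239.1  31.5]
[524.5  74.3  81.2]
[426.   37.6  84. ]
[373.6 199.1  35. ][ WARN:0@16.589] global loadsave.cpp:1063 imwrite_ Unsupported depth image for selected encoder is fallbacked to CV_8U.
```

```bash
cat >> h.py <<'E'
def tool(d,flip):
    "rotvec for tool gripping a rod with direction d"
    d=np.asarray(d,float)/np.linalg.norm(d); y=np.cross([0,0,1],d); y/=np.linalg.norm(y); n=np.cross(d,y)
    x=d*flip; z=-n; return R.from_matrix(np.c_[x,np.cross(z,x),z]).as_rotvec(), n
def dirv(yaw,pitch): return np.array([np.cos(yaw)*np.cos(pitch),np.sin(yaw)*np.cos(pitch),np.sin(pitch)])
E
python3 - <<'E'
from station import env,eoat,sensors,vision,order
from h import *
np.set_printoptions(precision=2,suppress=True,linewidth=220)
s=load("/tmp/top1.npz"); P=cloud(s)
def cen(v0,v1,hw,line):
    out=[]
    for v in range(v0,v1):
        us=np.arange(385,440); uc=line(v); z=P[v,us,2]; k=(z>111)&(z<135)&(abs(us-uc)<hw)
        if k.any(): out.append(plane_pt(s,np.array([us[k].mean(),v]),118.))
    return np.array(out)
line=lambda v:404+(297-v)*(423.5-404)/(297-188)
a=cen(262,294,7,line); b=cen(203,246,5,line); q=np.r_[a,b]; c=q.mean(0)[:2]; _,_,V=np.linalg.svd(q[:,:2]-c); d=V[0]*np.sign(V[0,0]); n=np.array([-d[1],d[0]])
print("a",np.std((a[:,:2]-c)@n),((a[:,:2]-c)@n).mean(),((b[:,:2]-c)@n).mean(),"yaw",np.arctan2(d[1],d[0]),np.degrees(np.arctan2(d[1],d[0])))
for v in list(range(183,192))+list(range(292,301)): 
    us=np.arange(395,432); z=P[v,us,2]; k=(z>108)&(z<135); print(v,us[k])
for uv in((424.2,186),(402.9,297.5)):
    p=plane_pt(s,np.array(uv),118.); print("end",(p[:2]-c)@d)
print("c",c)
yaw=np.arctan2(d[1],d[0])
for f in(1,-1):
    o,_=tool(dirv(yaw,0),f); g=[430,-281,115]
    o2,_=tool(dirv(np.radians(109),-.31),f)
    print(f,env.solve_ik([430,-281,115],o),env.solve_ik([545,-115,195],o2),env.solve_ik([492,19,135],o2),env.solve_ik([492,19,200],tool(dirv(np.radians(109),.2),f)[0]))
E
```

```text
a 0.39339835441624904 0.03514844769903078 -0.02615698433431312 yaw -0.24027170228669456 -13.76655447745141
183 []
184 []
185 [423 424]
186 [422 423 424 425]
187 [421 422 423 424 425 426]
188 [421 422 423 424 425 426]
189 [421 422 423 424 425]
190 [414 415 421 422 423 424 425]
191 [414 415 416 417 421 422 423 424 425]
292 [398 399 400 401 402 403 404 405 406 407]
293 [398 399 400 401 402 403 404 405 406]
294 [398 399 400 401 402 403 404 405 406]
295 [398 399 400 401 402 403 404 405 406]
296 [398 399 400 401 402 403 404 405 406]
297 [400 401 402 403 404 405]
298 []
299 []
300 []
end 147.76026630629244
end -119.3610206197832
c [ 501.47 -297.92]
1 [-0.71  0.48  1.94  0.    0.72  1.1 ] [-0.2   0.39  1.86 -0.39  0.77 -0.27] [ 0.06  0.43  2.03 -0.5   0.67  0.12] [-0.19  0.36  1.87  0.2   1.02 -0.64]
-1 [-0.71  0.48  1.94 -0.    0.72 -2.04] None None [-0.19  0.36  1.87  0.2   1.02  2.5 ]
```

Run:
```python
from station import env,eoat,sensors,vision,order
from h import *
np.set_printoptions(precision=2,suppress=True,linewidth=220)
yaw=-.24027; d=dirv(yaw,0); o,_=tool(d,1); fl=np.array([501.47,-297.92,115])-13*d
g=fl-50*d; g[2]=110
eoat.gripper_to(50,10)
env.move_to(g+[0,0,90],o); env.move_l(g+[0,0,30],200); print(env.move_l(g,60,until_force=6))
eoat.gripper_to(5,50); st=sensors.read_state(); print(st["width"],st["finger_force"],st["force"],st["position"]-g)
env.move_l(g+[0,0,130],150); st=sensors.read_state(); print(st["force"],st["ft_torque"],st["clock"],st["width"])
o2,_=tool(dirv(np.radians(109),-.31),1)
env.move_to([545,-150,225],o2); env.wait(.3)
st=sensors.read_state(); print(st["clock"],st["position"],st["width"],st["force"])
t=avg(vision,"top",4,"/tmp/top2.npz"); s=avg(vision,"scene",20,"/tmp/scene2.npz")
im=s["image"]; big=cv2.resize(im[200:290,170:330],None,fx=5,fy=5,interpolation=cv2.INTER_CUBIC)
cv2.imwrite("pics/s2.png",np.hstack([big]));
```

```text
False
19.762238144996346 49.998831152915955 [-0.95 -1.44  1.05] [ 0.04 -0.17  0.13]
[ 0.11 -1.08 -2.48] [ 0.16  0.16 -0.03] 5.8167 19.710929363835604
7.45 [ 544.9  -150.36  225.03] 19.506893312541635 [ 0.68  0.34 -1.66]
```

View pics/s2.png

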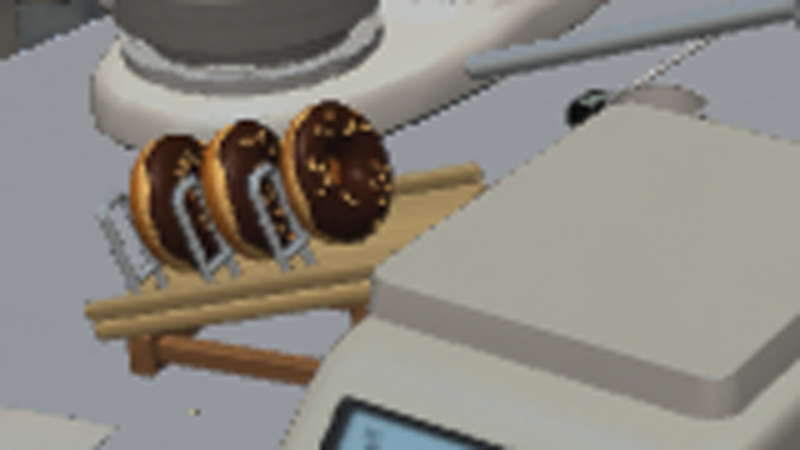

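Run:
```python
from h import *
np.set_printoptions(precision=1,suppress=True,linewidth=220)
s=load("/tmp/top1.npz"); c=load("/tmp/scene2.npz")
uv=np.array([(253.75,243.75),(266.25,284.5),(203,306.75),(192.5,267.5)])
q=np.array([plane_pt(s,uv[i],z) for i,z in enumerate([82.2,82.2,29.8,29.8])]); print(q)
print("sides",[np.linalg.norm(q[i]-q[(i+1)%4]) for i in range(4)])
L=np.array([[-81.9,52,82.2],[-81.9,-52,82.2],[81.9,-52,29.8],[81.9,52,29.8]])
# uphill corner order: rack x downhill ~109deg, y left of it -> -world x
for flip in(1,-1):
    l=L*[1,flip,1]; A=(l-l.mean(0))[:,:2]; B=(q-q.mean(0))[:,:2]; U,_,Vt=np.linalg.svd(A.T@B); M=(U@Vt).T
    if np.linalg.det(M)>0: break
yaw=np.arctan2(M[1,0],M[0,0]); o=q.mean(0)[:2]; print(flip,"yaw",np.degrees(yaw),o,"res",B-A@M.T)
Rk=np.array([[np.cos(yaw),-np.sin(yaw),0],[np.sin(yaw),np.cos(yaw),0],[0,0,1]])
W=l@Rk.T+np.r_[o,0]; print("scene corners, crop x5",(proj(c,W)-[170,200])*5)
# rod tip in hand: predicted vs images
d=dirv(np.radians(109),-.31); _,n=tool(d,1); tcp=np.array([544.9,-150.4,225.])
tip=tcp+5*n+213*d; print("tip",tip,"scene",proj(c,tip),"crop",(proj(c,tip)-[170,200])*5,"top",proj(s,tip))
t2=load("/tmp/top2.npz")["image"]; a=cv2.resize(t2[230:310,180:340],(800,400),interpolation=cv2.INTER_CUBIC); cv2.imwrite("pics/t2.png",a)
```

```text
[[520.7  71.4  82.2]
 [423.1  42.1  82.2]
 [375.8 201.7  29.8]
 [472.3 228.7  29.8]]
sides [np.float64(101.8685970031583), np.float64(174.50636528507067), np.float64(100.27183064199609), np.float64(172.72021991870216)]
-1 yaw 106.62898680276842 [448. 136.] res [[-0.5 -1. ]
 [ 1.5 -0.5]
 [ 1.   2.1]
 [-2.  -0.6]]
scene corners, crop x5 [[486.5 178.2]
 [393.2 278.7]
 [ 86.1 322.9]
 [195.5 224.9]]
tip [478.4  42.8 164.8] scene [263.2 213.3] crop [466.   66.7] top [262.1 257. ]
```

View pics/t2.png

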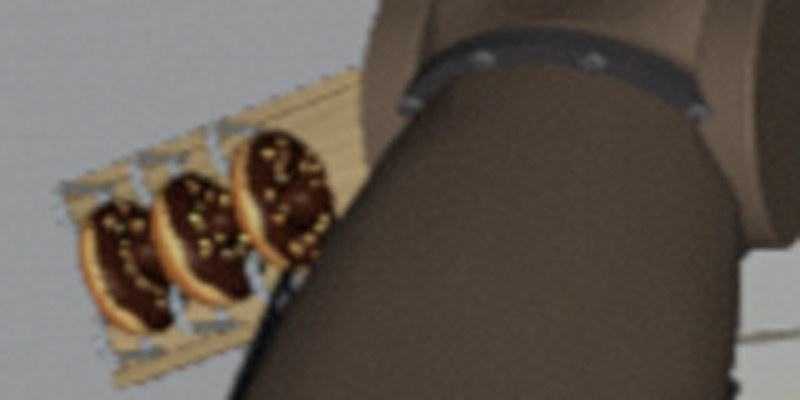

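```bash
cat >> h.py <<'E'
YAW=np.radians(106.7); OR=np.array([448.,136.,56.])
RX=dirv(YAW,-.31); RY=np.array([-np.sin(YAW),np.cos(YAW),0]); RN=np.cross(RX,RY)
RK=np.c_[RX,RY,RN]   # columns; rack-board frame: x downhill, y, n normal to board, origin at board top middle
def tor(p): return (np.asarray(p)-OR)@RK
def frr(q): return np.asarray(q)@RK.T+OR
E
python3 - <<'E'
from h import *
np.set_printoptions(precision=0,suppress=True,linewidth=250)
c=load("/tmp/scene2.npz"); t=load("/tmp/top1.npz")
C=tor(cloud(c)); T=tor(cloud(t))
# board check
for nm,X in(("scene",C),("top",T)):
    b=(abs(X[...,0])<84)&(abs(X[...,1])<50)&(abs(X[...,2])<8); x=X[b]; print(nm,b.sum(),"n med",np.median(x[:,2])); k,*_=np.linalg.lstsq(np.c_[x[:,:2],np.ones(len(x))],x[:,2],rcond=None); print(np.round(k,3))
for i,(a,b) in enumerate([(-75,-30),(-36,8),(6,50)]):
    print("ring",i+1)
    for nm,X in(("scene",C),("top",T)):
        m=(X[...,0]>a)&(X[...,0]<b)&(abs(X[...,1])<48)&(X[...,2]>8)&(X[...,2]<85); q=X[m]
        print(nm,m.sum(),"y pct",np.percentile(q[:,1],[1,3,50,97,99]),"n",np.percentile(q[:,2],[1,97,99]),"x",np.percentile(q[:,0],[1,5,50,95,99]))
    m=(C[...,0]>a)&(C[...,0]<b)&(abs(C[...,1])<48)&(C[...,2]>2)&(C[...,2]<80); q=C[m]
    ys=np.arange(-40,45,5); ns=np.arange(75,-5,-5)
    G=np.full((len(ns),len(ys)),np.nan)
    for r,n in enumerate(ns):
        for k,y in enumerate(ys):
            w=(abs(q[:,1]-y)<3)&(abs(q[:,2]-n)<3)
            if w.any(): G[r,k]=np.median(q[w,0])
    print("      ",ys); 
    for n,g in zip(ns,G): print(n,g)
E
```

```text
scene 605 n med 0.784279938923095
[ 0. -0.  1.]
top 1020 n med 0.5864230022137362
[0. 0. 1.]
ring 1
scene 520 y pct [-29. -23.  10.  45.  48.] n [ 8. 66. 68.] x [-63. -55. -47. -35. -31.]
top 511 y pct [-47. -33.   1.  46.  47.] n [ 8. 68. 68.] x [-71. -55. -47. -33. -31.]
       [-40 -35 -30 -25 -20 -15 -10  -5   0   5  10  15  20  25  30  35  40]
75 [nan nan nan nan nan nan nan nan nan nan nan nan nan nan nan nan nan]
70 [ nan  nan  nan  nan  nan  nan -41. -40. -39. -37.  nan  nan  nan  nan  nan  nan  nan]
65 [ nan  nan  nan  nan -43. -43. -45. -46. -44. -42. -41. -39.  nan  nan  nan  nan  nan]
60 [ nan  nan  nan  nan -48. -49. -49. -48. -48. -48. -47. -42. -38. -40.  nan  nan  nan]
55 [ nan  nan  nan -50. -50. -50. -49. -48. -48. -47. -47. -47. -41. -38.  nan  nan  nan]
50 [ nan  nan  nan -51. -51. -51. -49. -46. -47. -47. -47. -48. -47. -40. -39.  nan  nan]
45 [ nan  nan -52. -52. -52. -51. -46. -42.  nan  nan -47. -48. -48. -44. -39.  nan  nan]
40 [ nan  nan -52. -53. -52. -49. -43.  nan  nan  nan  nan -49. -49. -48. -41.  nan  nan]
35 [ nan  nan -52. -53. -53. -51. -43. -41.  n
[... 3013 characters left out ...]
 41. 45. nan nan nan 30. 24. 26. 34. 42. 17.]
40 [nan nan nan nan nan nan 41. nan nan nan nan 30. 30. 19. 33. 40. 17.]
35 [nan nan nan nan nan nan 47. 46. nan nan nan 31. 29. 19. 33. 38. 17.]
30 [nan nan nan nan nan nan 44. 44. 43. 37. 31. 30. 29. 24. 33. 39. 18.]
25 [nan nan nan nan nan nan nan nan nan nan 29. 29. 28. 19. 33. 42. 18.]
20 [nan nan nan nan nan nan nan nan nan nan 29. 29. 28. 30. 38. 43. 17.]
15 [nan nan nan nan nan nan nan nan nan nan nan 29. 18. 19. 37. 16. 17.]
10 [nan nan nan nan nan nan nan nan nan nan 30. 30. 18. 39. 30. 16. 17.]
5 [nan nan nan nan nan nan nan nan nan nan nan nan 18. 17. nan nan 17.]
0 [nan nan nan nan nan nan nan nan nan nan nan nan 17. nan nan nan nan]
```

Run:
```python
from h import *
np.set_printoptions(precision=0,suppress=True,linewidth=250)
c=load("/tmp/scene2.npz"); t=load("/tmp/top1.npz"); C=tor(cloud(c)); 
hsv=cv2.cvtColor(c["image"],cv2.COLOR_BGR2HSV)
f=14; u0,v0=194,217; big=cv2.resize(c["image"][v0:v0+40,u0:u0+57],None,fx=f,fy=f,interpolation=cv2.INTER_CUBIC)
big=cv2.convertScaleAbs(big,alpha=1.6,beta=10)
O=[(1,36),(4,36),(5,36)]; H=[(-1,39.5),(-1,35),(1,38)]; win=[(-62,-28),(-20,8),(22,50)]
for i in range(3):
    a,b=win[i]; m=(C[...,0]>a)&(C[...,0]<b)&(abs(C[...,1]-O[i][0])<36)&(abs(C[...,2]-36)<36); q=C[m]; vu=np.argwhere(m)
    r=np.hypot(q[:,1]-O[i][0],q[:,2]-36); s=q[(r>16)&(r<27)]
    for _ in range(5):
        k,*_=np.linalg.lstsq(np.c_[s[:,1:],np.ones(len(s))],s[:,0],rcond=None); e=s[:,0]-np.c_[s[:,1:],np.ones(len(s))]@k; s=s[(e<2.5)&(e>-5)]
    print("ring",i+1,"plane",np.round(k,2),len(s))
    dep=q[:,0]-np.c_[q[:,1:],np.ones(len(q))]@k
    ok=(r<22); G=np.full((17,17),np.nan)
    for a_,n in enumerate(range(60,9,-3)):
        for b_,y in enumerate(range(-24,27,3)):
            w=ok&(abs(q[:,1]-y)<1.6)&(abs(q[:,2]-n)<1.6)
            if w.any(): G[a_,b_]=np.median(dep[w])
    print("     ",np.arange(-24,27,3))
    for n,g in zip(range(60,9,-3),G): print(n,g)
    P=lambda y,n:frr(np.stack([k[0]*y+k[1]*n+k[2],y,n],-1))
    th=np.linspace(0,2*np.pi,60)
    for (cy,cn),rr,col in((O[i],34,(0,255,0)),(H[i],9,(255,255,0))):
        uv=((proj(c,P(cy+rr*np.cos(th),cn+rr*np.sin(th)))-[u0,v0]+.5)*f).astype(int); cv2.polylines(big,[uv],True,col,1)
cv2.imwrite("pics/ov.png",big)
```

```text
ring 1 plane [  0.   0. -56.] 189
      [-24 -21 -18 -15 -12  -9  -6  -3   0   3   6   9  12  15  18  21  24]
60 [nan nan nan nan nan nan nan nan nan nan nan nan nan nan nan nan nan]
57 [nan nan nan nan nan nan  1. nan  0. nan  0. -0. nan nan nan nan nan]
54 [nan nan nan nan -1.  0.  1.  1. nan  0.  1. nan -1. nan nan nan nan]
51 [nan nan nan nan -1. -0.  2.  3. nan  2. nan  1. nan -1. nan nan nan]
48 [nan nan -0.  0.  1.  2.  4.  6. nan nan nan  2. nan nan -1. nan nan]
45 [nan nan -0.  0.  2.  6. 10. nan nan nan nan nan  1.  1. nan -1. nan]
42 [nan -1. -0.  1.  4. 10. nan nan nan nan nan nan nan  0. nan -0. nan]
39 [nan  1.  1.  2.  5. 12. nan nan nan nan nan nan nan -0. -1. -1. nan]
36 [nan  0.  1.  1.  5. 10. nan nan nan nan nan nan nan nan nan -1. nan]
33 [nan nan -0.  1.  4.  8. 11. nan nan nan nan nan nan  1. -1. -1. nan]
30 [nan -0. nan  1.  2.  4.  9. 10. nan  7. nan  2. nan -1. -1. -1. nan]
27 [nan nan  0. -0.  1.  2.  3.  4.  4.  3.  2. -0. nan -1. -1. -1. nan]
24 [nan nan nan -1. -0.  0.  1.  1.  1.  1.  1. nan -2. -0. -1. nan nan]
21 [nan nan nan nan -0. nan -0.  0. -0.  
[... 2247 characters left out ...]
an nan nan nan nan nan nan nan nan -2. nan]
36 [nan nan nan nan nan 14. nan nan nan nan nan nan nan nan -2. -2. nan]
33 [nan nan nan nan nan 11. 13. nan nan nan nan nan nan -1. -1. -2. -2.]
30 [nan nan nan nan nan nan 13. 10. nan  5. nan nan -1. -2. -1. nan nan]
27 [nan nan nan nan nan nan nan nan nan nan nan nan -2. -2. -2. -2. -2.]
24 [nan nan nan nan nan nan nan nan nan nan nan nan nan -2. -2. -1. nan]
21 [nan nan nan nan nan nan nan nan nan nan nan nan -1. nan -1. nan nan]
18 [nan nan nan nan nan nan nan nan nan nan nan nan nan -1. -1. nan nan]
15 [nan nan nan nan nan nan nan nan nan nan nan nan nan nan nan nan nan]
12 [nan nan nan nan nan nan nan nan nan nan nan nan nan nan nan nan nan]
```

View pics/ov.png

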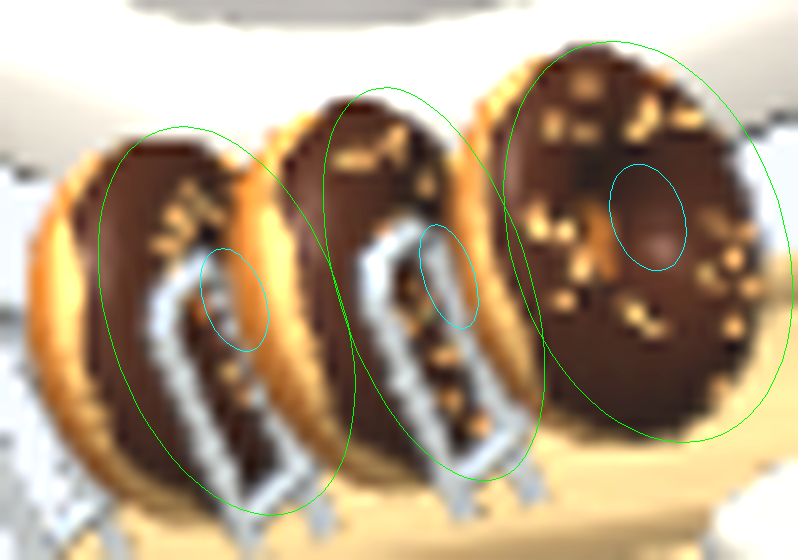

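```bash
cat > fit.py <<'E'
from h import *
from scipy.optimize import least_squares
np.set_printoptions(precision=1,suppress=True,linewidth=200)
def fit(f="/tmp/scene2.npz"):
    c=load(f); C=tor(cloud(c)); hsv=cv2.cvtColor(c["image"],cv2.COLOR_BGR2HSV)
    choc=cv2.erode(((hsv[...,1]>70)&(hsv[...,0]<30)).astype(np.uint8),np.ones((2,2)))>0
    O0=[(1,36),(4,36),(5,36)]; win=[(-64,-30),(-22,6),(20,48)]; out=[]
    for i in range(3):
        a,b=win[i]; m=choc&(C[...,0]>a)&(C[...,0]<b)&(np.hypot(C[...,1]-O0[i][0],C[...,2]-36)<27); q=C[m]
        def mod(p):
            yc,nc,x0,b_,c_,B=p; r=np.hypot(q[:,1]-yc,q[:,2]-nc); t=np.clip((20-r)/11,-.8,1)
            return x0+b_*q[:,1]+c_*(q[:,2]-36)+B*(1-np.sqrt(1-t*t+1e-4))-q[:,0], r
        def res(p): return np.r_[mod(p)[0],(p[3:5]-[-.1,.1])*20,(p[5]-13)*1.5]
        best=min((least_squares(res,[O0[i][0]+dy,36+dn,np.median(q[:,0]),-.1,.1,13],loss="soft_l1") for dy in(-6,0,4) for dn in(-4,0,4)),key=lambda s:s.cost)
        J=best.jac; cov=np.linalg.inv(J.T@J); e,r=mod(best.x)
        print("ring",i+1,"n",len(q),"H",best.x[:2],"plane",np.round(best.x[2:],2),"sd",np.sqrt(cov[0,0]),np.sqrt(cov[1,1]),"rms",np.median(abs(e)),"inner",(r<15).sum()); out.append(best.x)
    # outer circles from upper silhouette of both clouds (y,n boundary)
    t=tor(cloud(load("/tmp/top1.npz")))
    for i in range(3):
        hm=cv2.cvtColor(load("/tmp/top1.npz")["image"],cv2.COLOR_BGR2HSV)
        xm=[-44,-2,40][i]
        P=[]
        for X,h in((C,hsv),(t,hm)):
            m=(abs(X[...,0]-xm)<13)&(X[...,2]>25)&(X[...,2]<78)&(abs(X[...,1])<46)&(h[...,1]>70)&(h[...,0]<30); P.append(X[m])
        q=np.vstack(P); ang=np.degrees(np.arctan2(q[:,2]-36,q[:,1]-O0[i][0])); rr=np.hypot(q[:,1]-O0[i][0],q[:,2]-36); pts=[]
        for a in range(0,181,8):
            w=abs(ang-a)<4
            if w.sum()>4:
                k=np.percentile(rr[w],92)
                if k>28: pts.append([O0[i][0]+k*np.cos(np.radians(a)),36+k*np.sin(np.radians(a))])
        pts=np.array(pts); s=least_squares(lambda p:np.hypot(*(pts-p).T)-33.5,[O0[i][0],36],loss="soft_l1"); print("outer",i+1,s.x,len(pts),np.hypot(*(pts-s.x).T))
    return out
if __name__=="__main__": fit()
E
python3 fit.py
```

```text
ring 1 n 281 H [-0.5 38.2] plane [-51.7   0.1   0.2  11.8] sd 0.11405208855101352 0.08383322043190615 rms 0.5908026396318036 inner 82
ring 2 n 69 H [-1.7 38. ] plane [-10.2  -0.2   0.1  12.6] sd 0.5262557966532396 0.607882659344395 rms 0.6083752162638199 inner 7
ring 3 n 78 H [-0.8 37.8] plane [32.3 -0.2  0.1 12.4] sd 0.46572459781041037 0.44727502125643476 rms 0.46117896258216007 inner 10
outer 1 [-2.3 34.9] 23 [32.8 32.9 33.3 33.3 33.  33.  33.9 33.7 33.2 33.4 33.7 33.3 33.4 33.6 34.2 34.1 34.1 33.5 33.6 33.6 30.1 29.9 27. ]
outer 2 [ 2.6 34.8] 22 [33.5 33.1 32.9 33.  33.3 33.2 33.3 33.4 33.5 33.8 34.1 33.5 33.5 33.5 33.7 33.7 34.1 33.2 33.5 33.1 32.6 31. ]
outer 3 [ 2.8 34.8] 23 [33.  33.6 33.3 33.  33.3 33.4 32.9 33.2 33.5 33.9 33.3 33.9 33.7 33.5 34.1 33.4 33.5 33.6 34.2 33.8 32.4 31.4 28.6]
```

```bash
sed -i 's/^    choc=.*/    choc=cv2.dilate(((hsv[...,1]<60)\&(hsv[...,2]>80)).astype(np.uint8),np.ones((2,2)))==0\n    OO=np.array([(-2.3,34.9),(2.6,34.8),(2.8,34.8)])/; s/(p\[5\]-13)\*1.5\]/(p[5]-13)*1.5,(np.hypot(*(p[:2]-OO[i]))-4.5)*3]/' fit.py; python3 fit.py | grep ring
sed 's/27); q=C\[m\]/27); q=C[m]+[0,0,0]/; s/,-.8,1)/,-.8,1.0)/; s/(20-r)\/11/(21-r)\/12/' fit.py > fit2.py; python3 fit2.py | grep ring
```

```text
ring 1 n 286 H [-0.6 38.2] plane [-51.7   0.1   0.2  11.9] sd 0.1414789640943798 0.07896499572180624 rms 0.5980837127882488 inner 82
ring 2 n 96 H [-2.8 35.4] plane [-9.4 -0.3  0.  13.1] sd 0.13333946657521295 0.2796201935325127 rms 0.4732476636784204 inner 13
ring 3 n 100 H [-0.7 37.8] plane [32.2 -0.2  0.1 12.5] sd 0.3049781646945223 0.14965814242446077 rms 0.5268013553042099 inner 12
ring 1 n 286 H [-0.7 38.4] plane [-51.6   0.1   0.2  11.9] sd 0.14257542966298478 0.10772675834714218 rms 0.4319927561202448 inner 84
ring 2 n 96 H [-2.7 35.4] plane [-9.4 -0.2  0.1 13.3] sd 0.14634758962013075 0.2846694798067605 rms 0.4142559735336695 inner 13
ring 3 n 100 H [-1.  37.7] plane [32.2 -0.1  0.1 12.8] sd 0.3264682728992203 0.42612400520314314 rms 0.39233493165989763 inner 12
```

```bash
cat >> h.py <<'E'
GA=50.; OFF=5.
def tcp_for(pt,x,d):
    "TCP pose so that rod point at x (from flange) lies at world pt, direction d"
    o,n=tool(d,1); return np.asarray(pt)-(GA+x)*np.asarray(d)-OFF*n, o
def rodcheck(s,tip,d,lo=25,hi=158):
    X=cloud(s); o=ray(s,[0,0])[0]; q=X-tip; a=q@d
    v=o-(tip-80*d); v-=v@d*d; v/=np.linalg.norm(v); w=np.cross(d,v)
    P=q@v; W=q@w; m=(a<-(163-hi))&(a>-(163-lo))&(abs(W)<12)&(abs(P)<18)
    for l,h in((0,45),(45,90),(90,135)):
        k=m&(-a>l)&(-a<=h); print("  seg",l,h,k.sum(),"lateral %.1f depth %.1f"%(W[k].mean(),np.median(P[k])-4.9))
    k=(abs(W)<8)&(abs(P)<14)&(a>-20)&(a<25); print("  tip end",np.percentile(a[k],98),"w",w,"v",v)
E
python3 - <<'E'
from station import env,eoat,sensors,vision,order
from h import *
np.set_printoptions(precision=2,suppress=True,linewidth=200)
tip=frr([-83,-1.4,36.8]); p,o=tcp_for(tip,163,RX); print(p,tip)
env.move_l(p+[0,0,20],100,orientation=o); env.move_l(p,60); env.wait(.3)
st=sensors.read_state(); R0=R.from_rotvec(st["orientation"]).as_matrix(); d=R0[:,0]; print(st["clock"],st["position"]-p,d-RX,st["force"])
tipm=st["position"]-R0[:,2]*5+213*d; print("tip rack",tor(tipm))
s=avg(vision,"scene",15,"/tmp/scene3.npz"); rodcheck(s,tipm,d)
t=avg(vision,"top",3,"/tmp/top3.npz"); rodcheck(t,tipm,d)
a=cv2.resize(s["image"][205:265,190:290],None,fx=8,fy=8,interpolation=cv2.INTER_CUBIC); cv2.imwrite("pics/s3.png",a)
E
```

```text
[ 527.56 -124.31  176.58] [468.83  71.45 116.37]
10.0083 [0.08 0.03 0.23] [ 0. -0. -0.] [ 0.28 -0.42 -1.07]
tip rack [-83.06  -1.5   36.98]
  seg 0 45 80 lateral -0.8 depth -0.3
  seg 45 90 96 lateral -0.5 depth -0.2
  seg 90 135 100 lateral -0.7 depth -0.3
  tip end -2.217581331982981 w [0.25 0.37 0.89] v [-0.93 -0.17  0.33]
  seg 0 45 0 lateral nan depth nan
  seg 45 90 0 lateral nan depth nan
  seg 90 135 0 lateral nan depth nanh.py:39: RuntimeWarning: Mean of empty slice.
  k=m&(-a>l)&(-a<=h); print("  seg",l,h,k.sum(),"lateral %.1f depth %.1f"%(W[k].mean(),np.median(P[k])-4.9))
  ret = ret.dtype.type(ret / rcount)
  return _methods._mean(a, axis=axis, dtype=dtype,
Traceback (most recent call last):
  File "h.py", line 40, in rodcheck
    k=(abs(W)<8)&(abs(P)<14)&(a>-20)&(a<25); print("  tip end",np.percentile(a[k],98),"w",w,"v",v)
                                                               ~~~~~~~~~~~~~^^^^^^^^^
IndexError: index -1 is out of bounds for axis 0 with size 0
```

Run:
```python
from station import env,eoat,sensors,vision,order
from h import *
np.set_printoptions(precision=1,suppress=True,linewidth=200)
for x,y,n in((-65,-1.0,37.9),(-30,-1.0,37.9),(-15,-2,37),(12,-2,37),(28,-1.5,37.6),(68,-1.3,37.6)):
    p,o=tcp_for(frr([x,y,n]),163,RX); hit=env.move_l(p,50,until_force=4)
    st=sensors.read_state(); f=st["force"]; print(x,hit,"t",st["clock"],"F rack",f@RK,tor(st["position"]))
    if hit: break
s=avg(vision,"scene",8,"/tmp/scene4.npz")
a=cv2.resize(s["image"][205:265,190:290],None,fx=8,fy=8,interpolation=cv2.INTER_CUBIC); cv2.imwrite("pics/s4.png",a)
```

```text
-65 False t 11.4167 F rack [-0.1  0.6 -0.8] [-277.7   -1.1   33. ]
-30 False t 12.2667 F rack [-0.  -0.2 -1.6] [-243.1   -1.1   33. ]
-15 False t 12.7167 F rack [-0.   0.2 -1.7] [-227.7   -2.1   32. ]
12 False t 13.4083 F rack [ 0.6  1.2 -1.4] [-200.9   -2.1   32. ]
28 False t 13.875 F rack [-0.1  0.4 -1.4] [-184.7   -1.5   32.6]
68 False t 14.825 F rack [-0.2  0.9 -0.2] [-145.1   -1.3   32.6]
```

View pics/s4.png

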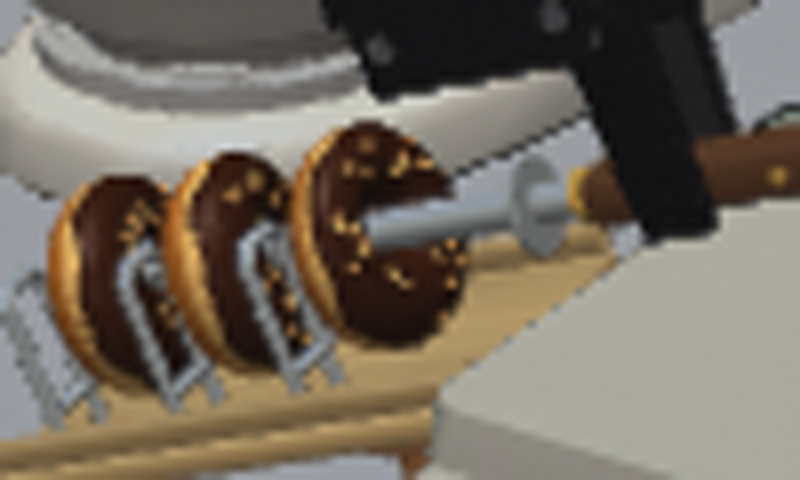

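Run:
```python
from station import env,eoat,sensors,vision,order
from h import *
np.set_printoptions(precision=1,suppress=True,linewidth=200)
prev=sensors.read_state()["position"]
for L,th in((3,-.24),(6,-.15),(10,-.05),(15,.05),(22,.13),(60,.15)):
    d=dirv(YAW,th); p,o=tcp_for(frr([-145,-1.3,37.6+L]),-GA,d); T=.6 if L<30 else 1.
    hit=env.move_l(p,np.linalg.norm(p-prev)/T,orientation=o,until_force=9); prev=p
    st=sensors.read_state(); print(L,th,hit,st["clock"],"F",st["force"],"tq",st["ft_torque"])
    if hit: break
else:
    env.move_l(p+[0,0,60],120)
    st=sensors.read_state(); print(st["clock"],st["force"],st["ft_torque"])
s=avg(vision,"scene",3,"/tmp/scene5.npz"); a=cv2.resize(s["image"][150:270,180:340],None,fx=5,fy=5); cv2.imwrite("pics/s5.png",a)
```

```text
3 -0.24 False 15.975 F [-0.2 -1.3 -2.7] tq [-0.1 -0.1  0. ]
6 -0.15 False 16.725 F [ 0.  -0.8 -2.4] tq [-0.1 -0.2  0.1]
10 -0.05 False 17.475 F [-0.6  0.9 -2.6] tq [-0.3 -0.2  0. ]
15 0.05 False 18.225 F [ 0.4 -0.2 -2.3] tq [-0.4 -0.2 -0. ]
22 0.13 False 18.975 F [ 0.  -0.3 -2.8] tq [-0.4 -0.2  0. ]
60 0.15 False 20.125 F [-0.  -0.7 -3.4] tq [-0.5 -0.3 -0. ]
20.775 [ 0.4  0.6 -4.3] [-0.5 -0.3 -0. ]
```

View pics/s5.png

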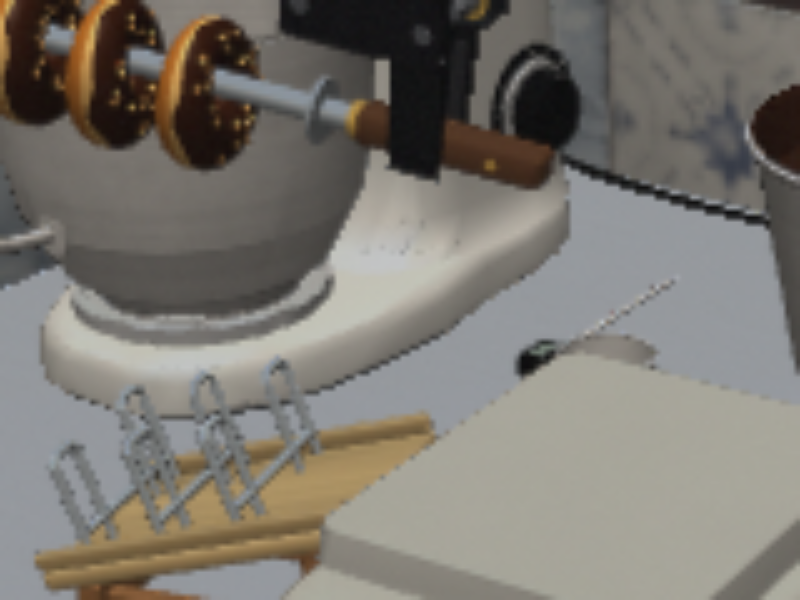

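```bash
cat >> h.py <<'E'
def along(s,st):
    M=R.from_rotvec(st["orientation"]).as_matrix(); f=st["position"]-M[:,2]*OFF+GA*M[:,0]
    q=(cloud(s)-f)@M; r=np.hypot(q[...,1],q[...,2]); k=(r>16)&(r<42)&(q[...,0]>-5)&(q[...,0]<175)
    return np.histogram(q[k][:,0],bins=np.arange(-5,176,6))[0], (q[k][:,0].max() if k.any() else None)
E
python3 - <<'E'
from station import env,eoat,sensors,vision,order
from h import *
np.set_printoptions(precision=1,suppress=True,linewidth=200)
st=sensors.read_state(); M=R.from_rotvec(st["orientation"]).as_matrix(); G=st["position"]-M[:,2]*OFF+[0,-30,15]
print(along(vision.snapshot("scene"),st))
prev=st["position"]
for th in(.3,.45,.6,.7):
    p,o=tcp_for(G,-GA,dirv(YAW,th))
    try: env.move_l(p,max(np.linalg.norm(p-prev)/.6,5),orientation=o)
    except env.PlanningError as e: print(th,e); break
    prev=p; env.wait(.3); st=sensors.read_state(); print(th,st["clock"],st["force"],st["ft_torque"],*along(vision.snapshot("scene"),st))
E
```

```text
(array([  5,   0,   0,   0,   0,   0,   0,  80, 140,  98,  71,  30,   0,   0,  74, 123, 104,  74,  35,   0,   0,  79, 122, 105,  63,  27,   2,   0,   0,   0]), np.float64(151.419848654816))
0.3 22.0167 [-0.3 -0.5 -2.1] [-0.6 -0.3 -0. ] [  8   0   0   0   0   0  21  92 115  98  74  27   1   7  94  98 116  79  39   6   9  88 118 113  73  35   1   0   0   0] 151.85400317247328
0.45 22.6667 [ 0.7 -0.  -2. ] [-0.7 -0.4 -0. ] [  3   0   0   0   1  61  62  99 101  77  44  20  58  70 101  95  58  27  59  62 104 108  64  35   1   0   0   0   0   0] 139.70306344615594
0.6 23.3167 [-0.4 -0.  -2.5] [-0.8 -0.3  0. ] [ 46  72 102  90  76  42  64 100  94  77  49  58 101 101  80  39   2   0   0   0   0   0   0   0   0   0   0   0   0   0] 91.10497641787053
0.7 23.9167 [-0.3  0.4 -2.8] [-0.8 -0.3 -0. ] [ 43  68  99  94  75  54  91  98  95  62  75 106  99  73  22   0   0   0   0   0   0   0   0   0   0   0   0   0   0   0] 82.49124609233998
```

Run:
```python
from station import env,eoat,sensors,vision,order
from h import *
np.set_printoptions(precision=1,suppress=True,linewidth=200)
yaw=-.24027; dh=dirv(yaw,0); fl=np.array([501.47,-297.92,115])-13*dh; Gh=fl-50*dh
st=sensors.read_state(); M=R.from_rotvec(st["orientation"]).as_matrix(); G0=st["position"]-M[:,2]*OFF; print(G0)
prev=st["position"]; G0[2]=290
for k,(a,th,z) in enumerate(((0,.3,300),(.33,.25,280),(.66,.2,270),(1,.12,250),(1,0.0,185))):
    G=G0*(1-a)+Gh*a; G[2]=z; p,o=tcp_for(G,-GA,dirv(YAW+(yaw-YAW)*a,th))
    env.move_l(p,max(np.linalg.norm(p-prev)/1.1,10),orientation=o); prev=p
env.wait(.6); st=sensors.read_state(); print(st["clock"],st["force"],st["ft_torque"],st["position"]-prev)
s=avg(vision,"scene",6,"/tmp/scene6.npz"); print(along(s,st))
M=R.from_rotvec(st["orientation"]).as_matrix(); tip=st["position"]-M[:,2]*OFF+213*M[:,0]; np.save("/tmp/tip.npy",np.c_[tip,M[:,0]])
rodcheck(s,tip,M[:,0],85)
a=cv2.resize(s["image"][180:340,330:530],(800,600)); cv2.imwrite("pics/s6.png",cv2.resize(s["image"][190:340,330:530],None,fx=4,fy=4))
```

```text
[480.1   2.8 267.6]
30.825 [-0.5  0.2 -2.2] [0.1 0.2 0. ] [ 0. -0.  0.]
(array([137, 137,  91,  38,   7,   9, 103,  53,  28,   5,  46,  77,  40,  12,   0,   0,   0,   0,   0,   0,   0,   0,   0,   0,   0,   0,   0,   0,   0,   0]), np.float64(76.35423914629514))
  seg 0 45 77 lateral 0.8 depth -0.6
  seg 45 90 31 lateral 0.9 depth -0.2
  seg 90 135 0 lateral nan depth nan
  tip end -2.248660295048417 w [-0.2 -0.6 -0.8] v [-0.2 -0.7  0.6]h.py:39: RuntimeWarning: Mean of empty slice.
  k=m&(-a>l)&(-a<=h); print("  seg",l,h,k.sum(),"lateral %.1f depth %.1f"%(W[k].mean(),np.median(P[k])-4.9))
  ret = ret.dtype.type(ret / rcount)
  return _methods._mean(a, axis=axis, dtype=dtype,
```

View pics/s6.png

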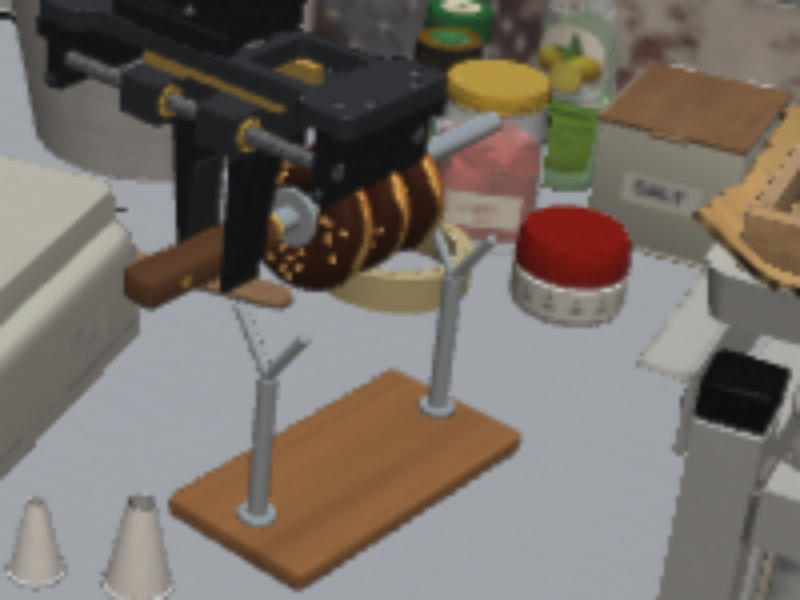

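Run:
```python
from station import env,eoat,sensors,vision,order
from h import *
np.set_printoptions(precision=1,suppress=True,linewidth=200)
st=sensors.read_state(); p=st["position"]
q=p.copy(); q[2]=118; print(env.move_l(q,50,until_force=4)); print(sensors.read_state()["force"])
q[2]=109.5; print(env.move_l(q,15,until_force=3)); env.wait(.3); st=sensors.read_state(); print(st["position"],st["force"],st["ft_torque"],st["clock"])
s=avg(vision,"scene",4,"/tmp/scene7.npz"); tip=st["position"]+[0,0,5]+213*dirv(-.24027,0); rodcheck(s,tip,dirv(-.24027,0),85)
```

```text
False
[ 1.1 -0.8 -2.3]
True
[ 440.3 -283.1  109.7] [ 1.9 -3.3  3. ] [-0.6 -0.3 -0.1] 33.35
  seg 0 45 110 lateral 1.3 depth 0.2
  seg 45 90 27 lateral 1.8 depth 0.8
  seg 90 135 0 lateral nan depth nan
  tip end -4.125879024721421 w [-0.2 -0.7 -0.7] v [-0.2 -0.7  0.7]h.py:39: RuntimeWarning: Mean of empty slice.
  k=m&(-a>l)&(-a<=h); print("  seg",l,h,k.sum(),"lateral %.1f depth %.1f"%(W[k].mean(),np.median(P[k])-4.9))
  ret = ret.dtype.type(ret / rcount)
  return _methods._mean(a, axis=axis, dtype=dtype,
```

Seated at the expected height. Release gently, retract, and look.

Run:
```python
from station import env,eoat,sensors,vision,order
from h import *
np.set_printoptions(precision=1,suppress=True,linewidth=200)
eoat.gripper_to(19.5,5); eoat.gripper_to(48,5); env.wait(.4)
p=sensors.read_state()["position"]; env.move_l(p+[0,0,40],60); env.move_l(p+[-60,60,160],150); env.wait(1)
st=sensors.read_state(); print(st["clock"],st["force"],st["width"])
d=dirv(-.24027,0); tip=p+[0,0,5.3]+213*d; s=avg(vision,"scene",4,"/tmp/scene8.npz")
rodcheck(s,tip,d,85)
cv2.imwrite("pics/s8.png",cv2.resize(s["image"][190:340,330:530],None,fx=4,fy=4))
```

```text
37.8167 [-0.   0.2 -0.6] 48.39499531527927
  seg 0 45 108 lateral 1.6 depth 0.4
  seg 45 90 38 lateral 0.2 depth 0.3
  seg 90 135 0 lateral nan depth nan
  tip end -3.0873520137297175 w [-0.2 -0.7 -0.7] v [-0.2 -0.7  0.7]h.py:39: RuntimeWarning: Mean of empty slice.
  k=m&(-a>l)&(-a<=h); print("  seg",l,h,k.sum(),"lateral %.1f depth %.1f"%(W[k].mean(),np.median(P[k])-4.9))
  ret = ret.dtype.type(ret / rcount)
  return _methods._mean(a, axis=axis, dtype=dtype,
```

View pics/s8.png

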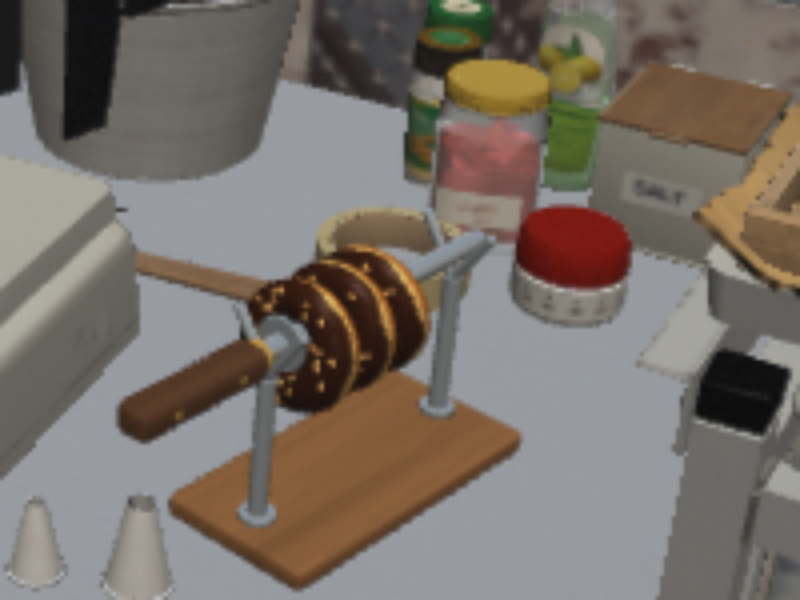

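The picture shows the loaded rod lying in both rests (near about (268,355), far about (455,260)). All three rings are on it and the gripper is clear.

```bash
python3 -c "
from station import order
print(order.sign_off())"
```

```text
the job is handed in; nothing more can be done
None
```

The job is handed in: the rod holds all three rings and hangs in both rests of its stand. It took about 38 s, threading set off no contact stop (4 N), and the gripper was clear of everything at the end.

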